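Hook a shelf bracket into the slotted rack post and press it home

ROBOT

A 7-joint arm with a two-finger parallel gripper is mounted at the origin on the work surface. World frame = base frame: x ahead of the robot, y to its left, z up, the work surface at z = 0. Lengths are in m, angles in rad, forces in N, time in s.
With the tool pointing down it reaches from about 0.4 to 0.85 m from the base axis. Payload 10.4 kg.
Tool frame: the origin (TCP) lies between the finger pads; the fingertips stand 14 mm ahead of it and the grasp point (between the pads) lies 5 mm behind it; z points along the fingers, y is the direction in which the jaws open and shut (so a half turn about z gives the same grasp; the last joint's range is limited). The gripper opens to 87 mm and grips with 3 to 60 N. Pads are 19 mm wide; open, the fingers measure 117 mm over their backs; the gripper's body (75 mm by 190 mm) begins 51 mm behind the grasp point.
Start: joints at [-1.314, 0.332, -0.065, 1.46, 0.022, 1.35, -0.088], TCP at [0.173, 0.601, 0.237] pointing down, gripper open.
Joint ranges: [-2.6, 2.6], [-0.5, 2.12], [-1.47, 1.34], [0.16, 2.42], [-1.27, 4.41], [0.06, 2.06], [-2.6, 2.6]. Speed limits (rad/s): [2.22, 2.22, 2.79, 2.79, 3.14, 3.14, 3.14].

INTERFACE

Orientations are given as a unit quaternion [x, y, z, w].
In Python, from bench import readout, camera, calibration, order gives the robot as it stands.
- The arm moves only by the tool apply_moves, never from a script. Its argument "deltas" is a list of rows, each an object with "translation": the shift along the world's x, y, z in m, a list of three; "turn": the turn, a rotation vector about the world's x, y, z in rad, a list of three; "hand": the finger opening in m, from 0 to 0.087. A call has 1 to 5 rows; each row shifts and turns the pose as measured when the row begins; what a row does not reach is not made up. A row lasts 1/10 s, in which the tool goes at most 50 mm and 8.59 degrees, less where a joint would pass 70% of its speed; a pose out of reach is approached as far as the arm can. A call with a gripper value outside its range is refused whole. The fingers move at their own pace and stop on an object; "newtons" is the grip in N (left out, the last holds). Time passes only in rows, so rows that do not move let the fingers close. It gives the time, the measured TCP pose, the force and the opening at its end, in the units of the state.
- readout.read_state(): the state, without advancing time (a new reading comes with each control period).
- camera(name): name is "scene" or "top"; returns the picture (420x560x3 uint8, red, green, blue); there is no depth.
- calibration(name): a dict with "fx", "fy", "cx", "cy" (pixels), "extrinsics" (4x4, takes a point from world to camera coordinates). Camera axes: x right, y down, z forward; pixel columns grow to the right and rows downward; lengths in m; the calibration is good to about 2 mm. A picture is of the moment at which its call begins. calibration takes no time and is no camera call.
- order.close_job(): hands the job in, once; it reports no verdict.
The state is a dict: "time": time; "joint_positions": joint angles; "joint_vel": joint speeds; "joint_torque": joint torques, N m; "ee_pos": TCP position; "eef_rot": TCP orientation; "ft_force": force on the tool from outside, world axes, zero at the start; "torque": the same for the moment, N m; "width": finger opening in m.
Only numpy, scipy, OpenCV 4.12 (cv2) and the standard library are available. Lean on these libraries where they do the work, as an engineer would, in place of code of your own. Each camera call takes 0.05 s, during which the arm holds its last target. There are 200 camera calls.

TASK

Fit the loose steel shelf bracket to the rack post that has none: hook both its claws into the post's two slots, then press it down until it snaps past the spring latch and sits fully home. The slotted strip is not clamped in the middle, so feel for the slots and do not force anything; leave the jars alone, and let go of the bracket once it is locked.

Things in the scene. Friction and masses are not known exactly. Their poses are not given: they have to be found in the camera images.
- bracket_grip (a point): loose bare steel shelf bracket (300 g, may vary), standing on its flat underside on the bench: a head 48 mm long, 28 mm wide (y), 68 mm high at the claw end, and a beam as wide, 32 mm high, reaching back to 158 mm from the claw face, with a 44 mm high lip at its tip. Point: in the head, midway across, 50 mm above the underside, 24 mm behind the claw face. x points along the beam towards the claws, z up.
- bracket_back (a point): on the loose bracket, axes as bracket_grip: bottom edge of the head's claw face (a 5 mm thick end plate, 32 mm wide, 68 mm high), midway across; 24 mm along x from bracket_grip and 50 mm below it. Two claws stick out of this face along +x, one above the other.
- claw_low (a point): on the loose bracket: claw face, middle of the lower claw's neck underside, 18 mm above bracket_back. The claw is 8 mm wide: a neck 10 mm high going out 11 mm, with a tongue hanging 12 mm below it (to 13 mm with a round bump on its back, which sticks out to 14 mm). Gap between tongue and end plate 6 mm.
- claw_high (a point): on the loose bracket: the same point of the upper claw, 54 mm above bracket_back; the same claw without the bump.
- vacant_post: blue rack post without a bracket, fixed; 76 mm wide, 150 mm tall, 36 mm deep, hollow. Origin: foot of its front, midway across, on the rack's 12 mm foot plate. x points from the front into the post (the way claws enter), z up. Its front is a dark steel strip 40 mm wide, 4 mm thick, front face at x = 0, with two slots 10.5 mm wide, 29 mm high (lower edges nominally 78 and 114 mm up), in its middle.
- home (a point): nominal place of bracket_back when home, fixed to the post: on the front face, mid-post, 60 mm above its origin, same axes. But the slotted strip is clamped 3 to 14 mm off towards the post's +y and up to 2 mm high or low, unmeasured, and true home with it: find the slots by feel. Claws pass while bracket_back is 13 to 18 mm above true home; a claw that misses stops 11 to 14 mm short.
- latch_point (a point): centre of the sprung latch roller behind the lower slot's sill (nominal, on the post; 13.5 mm above home). With the end plate against the strip, the bump meets the roller about 10 mm above true home; about 5 to 12 N of downward push carries it over, and below 5 mm it snaps down to the stop by itself (weight alone does not lock it). Over 80 N in all between bracket and post (about 25 N of push by hand) is too much.
- fitted_post: the same kind of post, 170 mm beside the vacant one on the same foot and facing the same way, with a like bracket fixed in it at the same height, reaching 158 mm out from its front face. Which of the two stands left or right varies.
- amber_jar: amber jar with black lid, 68 mm across, 75 mm tall, origin under its centre; bystander.
- clear_jar: clear jar with white lid, 72 mm across, 80 mm tall, origin under its centre; bystander.
- white_jar: white jar, 64 mm across, 70 mm tall, origin under its centre; bystander.
There are look-alikes about, which are no part of the job. Leave any pink look-alike of the part that bears bracket_grip alone.

How it is judged:
At the end, for the whole second after the job is handed in: the bracket's end plate lies on the vacant post's front within 3 mm, its claws down behind the slots and past the latch (height within 4 mm of nominal home, sideways 0 to 17 mm off mid-post, where the strip is clamped), level within 0.06 rad, at rest and let go (x of bracket_back in the frame of vacant_post between -0.003 and 0.003 m and y of bracket_back in the frame of vacant_post between 0 and 0.017 m and z of bracket_back in the frame of vacant_post between 0.056 and 0.064 m and angle between bracket_back's own z axis and vertical below 0.06 rad and contact force between bracket and vacant_post above 0.5 N and linear speed of bracket below 0.02 m/s); the robot touches nothing.
It fails at once if the bracket is forced against the post with more than 80 N (contact force between bracket and vacant_post above 80 N).
It fails at once if a jar is pushed more than 20 mm or tipped over (distance of any of amber_jar, clear_jar, white_jar from where it was at the start of the episode above 0.02 m or angle between any of amber_jar, clear_jar, white_jar's own z axis and vertical above 0.5 rad).
It also fails if it takes over 61 s, if anything falls off the work surface, if the arm or the gripper's body presses on something with over 40 N, if the wrist force passes 120 N, or if a joint passes its speed limit or range.

## Working session

There is one attempt and no reset: what is moved stays moved. The work goes in short steps, Python scripts to look and compute and a tool call to move; the robot and the scene stay as the last step left them, time stands still between calls to the robot, and variables do not carry over. Pictures are saved under pics/ and viewed, about 8 in all and at most 12, crops included, and the job is handed in when it is done.

Besides the shell and the picture viewer there is one more tool, called after "Request:" in YAML: its name, and indented under it one key for each argument. apply_moves: Moves the arm, as the interface text tells. Its arguments: {"type":"object","properties":{"deltas":{"type":"array","items":{"type":"object","properties":{"translation":{"type":"array","items":{"type":"number"}},"turn":{"type":"array","items":{"type":"number"}},"hand":{"type":"number"}}}},"newtons":{"type":"number"}},"required":["deltas"]}

```bash
mkdir -p pics
python3 - <<'E'
from bench import readout,camera,calibration
import cv2
for n in("scene","top"):
    cv2.imwrite(f"pics/{n}0.png",camera(n)[:,:,::-1]); c=calibration(n); print(n,c["fx"],c["cx"],c["cy"],c["extrinsics"])
print(readout.read_state())
E
```

```text
scene 510.54013655641796 275.6170363040781 204.22692107852538 [[ 0.87665253  0.48108476  0.00614813 -0.46870136]
 [ 0.38983443 -0.70276715 -0.59510288 -0.2653452 ]
 [-0.28197422  0.5240952  -0.80362601  1.61162979]
 [ 0.          0.          0.          1.        ]]
top 400.698061186262 277.09173208831857 205.78974906239222 [[ 0.00702805 -0.99990077  0.01220913 -0.12445404]
 [-0.99470924 -0.00824189 -0.10239919  0.62852661]
 [ 0.10248966 -0.01142486 -0.99466846  1.01717159]
 [ 0.          0.          0.          1.        ]]
{'time': 0.1, 'joint_positions': array([-1.31358989,  0.33280349, -0.06471855,  1.46085803,  0.02161931,
        1.34987318, -0.08851024]), 'joint_vel': array([-0.00028234, -0.00243389, -0.00102725, -0.00179833, -0.00030868,
       -0.00013095,  0.00092447]), 'joint_torque': array([ 1.96576540e-03, -6.24544644e+01,  2.49669340e-02, -3.90709949e+01,
       -6.13515917e-02,  3.66851350e-02,  5.36771438e-05]), 'ee_pos': array([0.17251485, 0.60038557, 0.23583643]), 'eef_rot': array([ 1.39432017e-01,  9.90231450e-01, -6.20622740e-04, -5.29933585e-05]), 'ft_force': array([-0.81805367,  0.40378375, -1.35544088]), 'torque': array([ 0.01976419,  0.07623298, -0.0178877 ]), 'width': 0.08685481439792028}
```

View pics/scene0.png

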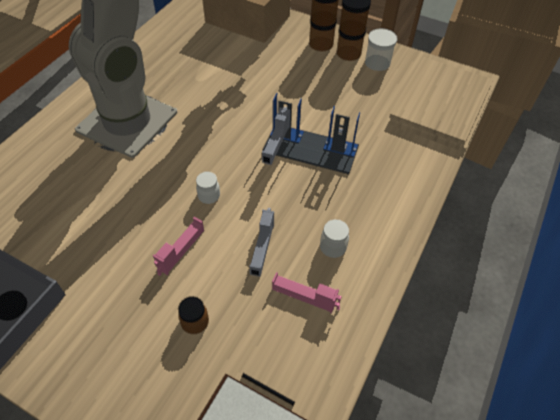

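View pics/top0.png

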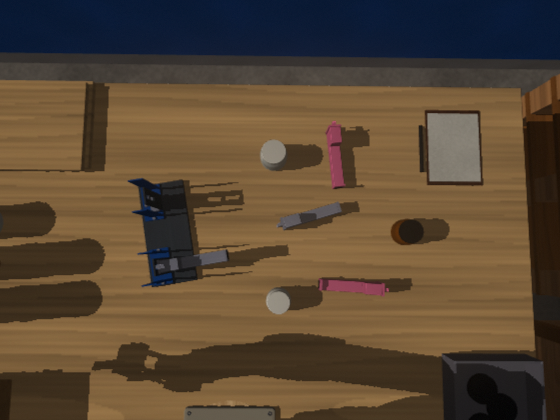

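The far post (top view about 150,195) is vacant and its front faces right (world -y). The loose grey bracket spans about (280,222) to (340,208), with its head on the left. The pink ones are look-alikes. Next I'll zoom in to measure.

Run:
```python
import cv2,numpy as np
t=cv2.imread("pics/top0.png");s=cv2.imread("pics/scene0.png")
a=cv2.resize(t[165:295,125:355],None,fx=3.4,fy=3.4,interpolation=cv2.INTER_CUBIC)[:, :780]
cv2.imwrite("pics/tc.png",a)
b=cv2.resize(s[85:285,235:365],None,fx=3,fy=3,interpolation=cv2.INTER_CUBIC)
cv2.imwrite("pics/sc.png",b)
```

```text
(no output)
```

View pics/tc.png

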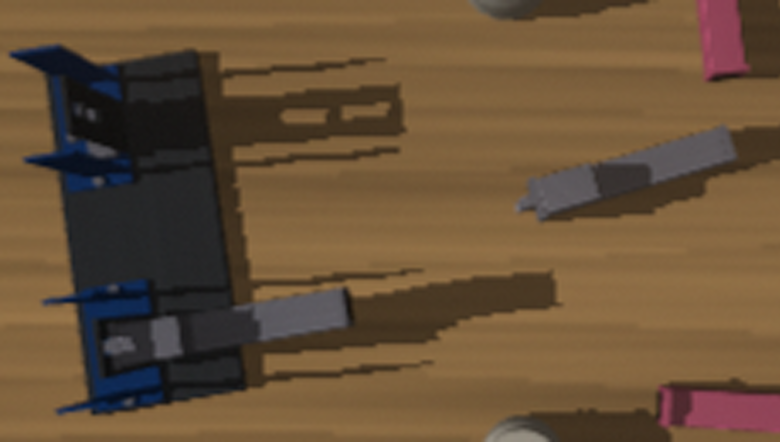

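View pics/sc.png

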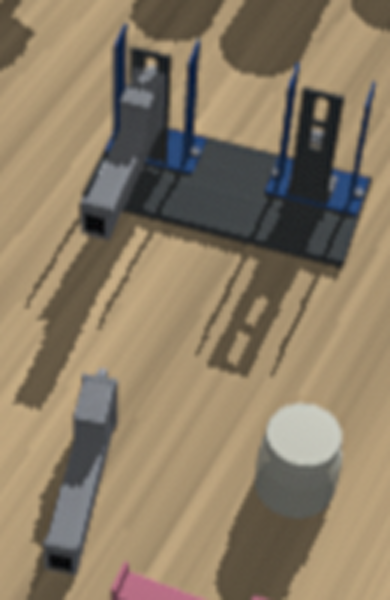

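```bash
cat > h.py <<'E'
import numpy as np
from bench import calibration
def ray(n,p):
    c=calibration(n);E=np.array(c["extrinsics"]);R,t=E[:3,:3],E[:3,3]
    d=R.T@np.array([(p[0]-c["cx"])/c["fx"],(p[1]-c["cy"])/c["fy"],1]);return -R.T@t,d
def plane(n,p,z):
    o,d=ray(n,p);return o+d*(z-o[2])/d[2]
def tri(p,q):
    a,u=ray("top",p);b,v=ray("scene",q)
    k=np.linalg.lstsq(np.c_[u,-v],b-a,rcond=None)[0];A=a+u*k[0];B=b+v*k[1];return (A+B)/2,np.linalg.norm(A-B)
T=lambda x,y:(125+(x+.5)/3.4-.5,165+(y+.5)/3.4-.5)
S=lambda x,y:(235+(x+.5)/3-.5,85+(y+.5)/3-.5)
E
python3 - <<'E'
from h import *
np.set_printoptions(precision=4,suppress=True)
print("cams",ray("top",(0,0))[0],ray("scene",(0,0))[0])
for n,p,z in [("claw face mid",T(535,200),.068),("tip mid",T(730,143),.044)]: print(n,plane("top",p,z))
for n,p,z in [("s claw face mid",S(98,378),.068),("s tip mid",S(62,548),.044)]: print(n,plane("scene",p,z))
for n,p in [("foot far front",T(195,52)),("foot near front",T(246,386)),("foot far back",T(48,75)),("foot near back",T(92,412))]: print(n,plane("top",p,.012))
for p in [S(371,180),S(340,264),S(100,208)]: print("s foot",plane("scene",p,.012))
print("strip top L/R (scene,z.162)",plane("scene",S(300,88),.162),plane("scene",S(343,97),.162))
print("strip top (top,z.162)",plane("top",T(69,77),.162),plane("top",T(73,138),.162))
print("strip bottom scene",plane("scene",S(290,193),.012),plane("scene",S(328,202),.012))
print("sheets scene tops",[plane("scene",S(*p),.162) for p in[(296,64),(373,84),(123,27),(195,43)]])
print("sheets top tops",[plane("top",T(*p),.162) for p in[(10,53),(60,45),(24,158),(75,143)]])
E
```

```text
cams [ 0.5218 -0.1076  1.0776] [ 0.9688 -0.8056  1.1401]
claw face mid [ 0.5811 -0.1319  0.068 ]
tip mid [ 0.6273 -0.2813  0.044 ]
s claw face mid [ 0.5838 -0.135   0.068 ]
s tip mid [ 0.6332 -0.2833  0.044 ]
foot far front [0.6992 0.1358 0.012 ]
foot near front [0.4393 0.0885 0.012 ]
foot far back [0.6799 0.2506 0.012 ]
foot near back [0.4189 0.2059 0.012 ]
s foot [0.6835 0.2468 0.012 ]
s foot [0.701  0.1307 0.012 ]
s foot [0.464  0.0816 0.012 ]
strip top L/R (scene,z.162) [0.619  0.1812 0.162 ] [0.6582 0.1896 0.162 ]
strip top (top,z.162) [0.6564 0.186  0.162 ] [0.615  0.1816 0.162 ]
strip bottom scene [0.6198 0.1912 0.012 ] [0.6579 0.1986 0.012 ]
sheets scene tops [array([0.6024, 0.2084, 0.162 ]), array([0.6754, 0.2186, 0.162 ]), array([0.4378, 0.1748, 0.162 ]), array([0.5075, 0.1882, 0.162 ])]
sheets top tops [array([0.6725, 0.2264, 0.162 ]), array([0.6782, 0.1929, 0.162 ]), array([0.6012, 0.2138, 0.162 ]), array([0.6116, 0.1801, 0.162 ])]
```

Request:
apply_moves:
  deltas:
    - {"translation": [0.022,-0.04,0],"turn": [0,0,-0.055],"hand": 0.087}
    - {"translation": [0.022,-0.04,0],"turn": [0,0,-0.055],"hand": 0.087}
    - {"translation": [0.022,-0.04,0],"turn": [0,0,-0.055],"hand": 0.087}
    - {"translation": [0.022,-0.04,0],"turn": [0,0,-0.055],"hand": 0.087}
    - {"translation": [0.022,-0.04,0],"turn": [0,0,-0.055],"hand": 0.087}

```text
time: 0.6
ee_pos: [0.2793, 0.3966, 0.2316]
eef_rot: [0.273, 0.962, -0.003, -0.002]
ft_force: [0.3, 0.2, 0.7]
width: 0.0866
```

Request:
apply_moves:
  deltas:
    - {"translation": [0.022,-0.04,0],"turn": [0,0,-0.055],"hand": 0.087}
    - {"translation": [0.022,-0.04,0],"turn": [0,0,-0.055],"hand": 0.087}
    - {"translation": [0.022,-0.04,0],"turn": [0,0,-0.055],"hand": 0.087}
    - {"translation": [0.022,-0.04,0],"turn": [0,0,-0.055],"hand": 0.087}
    - {"translation": [0.022,-0.04,0],"turn": [0,0,-0.055],"hand": 0.087}

```text
time: 1.1
ee_pos: [0.3914, 0.1868, 0.2308]
eef_rot: [0.408, 0.913, -0.002, -0.003]
ft_force: [0.4, 1.0, -0.4]
width: 0.0867
```

Request:
apply_moves:
  deltas:
    - {"translation": [0.022,-0.04,0],"turn": [0,0,-0.055],"hand": 0.087}
    - {"translation": [0.022,-0.04,0],"turn": [0,0,-0.055],"hand": 0.087}
    - {"translation": [0.022,-0.04,0],"turn": [0,0,-0.055],"hand": 0.087}
    - {"translation": [0.022,-0.04,0],"turn": [0,0,-0.055],"hand": 0.087}
    - {"translation": [0.022,-0.04,0],"turn": [0,0,-0.055],"hand": 0.087}

```text
time: 1.6
ee_pos: [0.5033, -0.0228, 0.2308]
eef_rot: [0.534, 0.846, -0.001, -0.003]
ft_force: [0.7, 1.0, 0.4]
width: 0.087
```

Request:
apply_moves:
  deltas:
    - {"translation": [0.025,-0.038,0],"turn": [0,0,-0.04],"hand": 0.087}
    - {"translation": [0.025,-0.038,0],"turn": [0,0,-0.04],"hand": 0.087}
    - {"translation": [0.02,-0.031,-0.01],"turn": [0,0,-0.03],"hand": 0.087}
    - {"translation": [0.011,-0.018,-0.03],"turn": [0,0,-0.02],"hand": 0.087}
    - {"translation": [0,0,-0.03],"turn": [0,0,0],"hand": 0.087}

```text
time: 2.1
ee_pos: [0.5893, -0.161, 0.1618]
eef_rot: [0.593, 0.805, -0.0, 0.001]
ft_force: [0.1, 0.2, -0.8]
width: 0.0873
```

Run:
```python
from bench import readout,camera
import cv2,numpy as np
s=readout.read_state();print(s["ee_pos"],s["eef_rot"])
i=camera("scene")[185:295,215:315,::-1];j=camera("top")[180:250,255:365,::-1]
cv2.imwrite("pics/pre.png",np.hstack([cv2.resize(i,(440,484)),cv2.resize(cv2.copyMakeBorder(j,0,51,0,0,0),(330,363)) if 0 else cv2.resize(cv2.copyMakeBorder(j,0,77,0,0,0),(360,484))[:, :360]]))
```

```text
[ 0.58927745 -0.16098472  0.16178211] [ 5.92975479e-01  8.05219906e-01 -4.93765301e-04  8.60070359e-04]
```

View pics/pre.png

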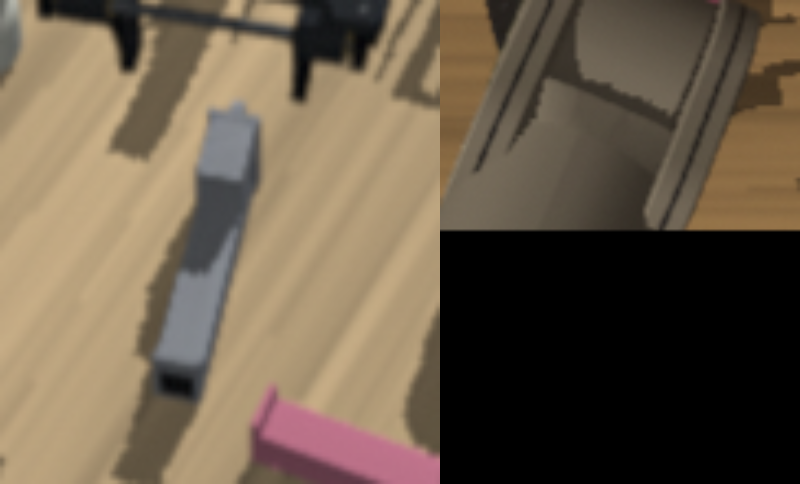

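The fingers straddle the bracket's head (crop 235,150), so I'm descending to grasp it.

Request:
apply_moves:
  deltas:
    - {"translation": [0.001,0.004,-0.03],"turn": [0,0,0.009],"hand": 0.087}
    - {"translation": [0,0,-0.03],"turn": [0,0,0],"hand": 0.087}
    - {"translation": [0,0,-0.03],"turn": [0,0,0],"hand": 0.087}
    - {"translation": [0,0,-0.022],"turn": [0,0,0],"hand": 0.087}
    - {"translation": [0,0,0],"turn": [0,0,0],"hand": 0.087}

```text
time: 2.7
ee_pos: [0.5898, -0.1493, 0.05]
eef_rot: [0.586, 0.811, 0.001, -0.002]
ft_force: [0.5, 1.0, -0.5]
width: 0.0869
```

Request:
apply_moves:
  deltas:
    - {"translation": [0,0,0],"turn": [0,0,0],"hand": 0.0}
    - {"translation": [0,0,0],"turn": [0,0,0],"hand": 0.0}
    - {"translation": [0,0,0],"turn": [0,0,0],"hand": 0.0}
    - {"translation": [0,0,0],"turn": [0,0,0],"hand": 0.0}
    - {"translation": [0,0,0],"turn": [0,0,0],"hand": 0.0}
  newtons: 40

```text
time: 3.2
ee_pos: [0.5934, -0.1484, 0.0571]
eef_rot: [0.585, 0.811, 0.003, 0.001]
ft_force: [0.2, 0.1, 0.4]
width: 0.0551
```

Request:
apply_moves:
  deltas:
    - {"translation": [-0.001,-0.006,-0.011],"turn": [0,0,0],"hand": 0.0}
    - {"translation": [0,0,0],"turn": [0,0,0],"hand": 0.0}

```text
time: 3.4
ee_pos: [0.5926, -0.1549, 0.0459]
eef_rot: [0.585, 0.811, 0.004, 0.002]
ft_force: [-0.3, 0.3, -0.3]
width: 0.039
```

Request:
apply_moves:
  deltas:
    - {"translation": [0,0,0],"turn": [0,0,0],"hand": 0.0}

```text
time: 3.5
ee_pos: [0.5923, -0.1552, 0.0455]
eef_rot: [0.585, 0.811, 0.003, 0.002]
ft_force: [-0.9, -0.9, 2.4]
width: 0.031
```

Request:
apply_moves:
  deltas:
    - {"translation": [0,0,0],"turn": [0,0,0],"hand": 0.0}
    - {"translation": [0,0,0],"turn": [0,0,0],"hand": 0.0}
    - {"translation": [0,0,0],"turn": [0,0,0],"hand": 0.0}
    - {"translation": [0,0,0],"turn": [0,0,0],"hand": 0.0}

```text
time: 3.9
ee_pos: [0.592, -0.1555, 0.0453]
eef_rot: [0.585, 0.811, 0.003, 0.001]
ft_force: [-0.2, 0.6, -0.1]
width: 0.0279
```

Run:
```python
from bench import readout
s=readout.read_state();print(s["ee_pos"],s["eef_rot"],s["ft_force"],s["torque"],s["width"],s["joint_positions"])
```

```text
[ 0.59197306 -0.15548165  0.04526085] [0.58493238 0.81107489 0.00316894 0.00126054] [-0.22345897  0.59583904 -0.09746574] [-0.16075949  0.07091181 -0.00368525] 0.027881441533319912 [-0.30420661  0.5428355   0.62980071  1.72434878 -0.3778849   0.99267815
  0.78700931]
```

Request:
apply_moves:
  deltas:
    - {"translation": [0,0,0.03],"turn": [0,0,0],"hand": 0.0}
    - {"translation": [0,0,0.03],"turn": [0,0,-0.03],"hand": 0.0}
    - {"translation": [0.01,0.025,0.025],"turn": [0,0,-0.03],"hand": 0.0}
    - {"translation": [0.01,0.035,0],"turn": [0,0,-0.03],"hand": 0.0}
    - {"translation": [0.01,0.035,0],"turn": [0,0,-0.03],"hand": 0.0}

```text
time: 4.4
ee_pos: [0.6188, -0.0642, 0.1322]
eef_rot: [0.638, 0.77, 0.002, 0.0]
ft_force: [0.7, 0.9, -3.3]
width: 0.0276
```

Request:
apply_moves:
  deltas:
    - {"translation": [0.01,0.035,0],"turn": [0,0,-0.02],"hand": 0.0}
    - {"translation": [0.01,0.035,0],"turn": [0,0,0],"hand": 0.0}
    - {"translation": [0.005,0.035,0],"turn": [0,0,0],"hand": 0.0}
    - {"translation": [0,0.02,0],"turn": [0,0,0],"hand": 0.0}
    - {"translation": [0,0,0],"turn": [0,0,0],"hand": 0.0}

```text
time: 4.9
ee_pos: [0.644, 0.0744, 0.1306]
eef_rot: [0.644, 0.765, 0.002, -0.002]
ft_force: [-0.4, 0.2, -3.6]
width: 0.0279
```

```bash
cat >> h.py <<'E'
def st():
    from bench import readout
    from scipy.spatial.transform import Rotation as R
    s=readout.read_state();m=R.from_quat(s["eef_rot"]).as_matrix();y=m[:,1]
    a=np.array([-.171,.985,0]);b=np.array([-.985,-.171,0]);p=s["ee_pos"]
    d=p-np.array([.637,.1846,.117]); f=s["ft_force"]
    z=m[:,2]
    print("t%.2f"%s["time"],"tcp",p.round(4),"jawyaw %.3f"%np.arctan2(y[1],y[0]),"toolz.a,.b %.4f %.4f"%(z@a,z@b),"post-frame gap-to-face %.4f lat %.4f h %.4f"%(d@a+.024,d@b,d[2]),"F a,b,z",np.round([f@a,f@b,f[2]],1),"T",np.round([s["torque"]@a,s["torque"]@b,s["torque"][2]],2),"w %.4f"%s["width"])
E
python3 -c "
from h import *;st()"
```

```text
t4.90 tcp [0.644  0.0744 0.1306] jawyaw 0.172 toolz.a,.b 0.0056 -0.0015 post-frame gap-to-face -0.0857 lat 0.0119 h 0.0136 F a,b,z [ 0.3  0.4 -3.6] T [ 0.07 -0.08 -0.06] w 0.0279
```

Request:
apply_moves:
  deltas:
    - {"translation": [0.002,0.023,0.001],"turn": [0,0,0],"hand": 0.0}
    - {"translation": [0.002,0.023,0.001],"turn": [0,0,0],"hand": 0.0}
    - {"translation": [0,0,0],"turn": [0,0,0],"hand": 0.0}

```text
time: 5.2
ee_pos: [0.6473, 0.12, 0.1315]
eef_rot: [0.644, 0.765, 0.001, -0.002]
ft_force: [0.0, 1.4, -3.1]
width: 0.0279
```

Run:
```python
from h import *;st()
from bench import camera
import cv2
i=camera("scene")[:,:,::-1];cv2.imwrite("pics/ins_full.png",i)
cv2.imwrite("pics/ins.png",cv2.resize(i[80:200,255:405],None,fx=5,fy=5,interpolation=cv2.INTER_CUBIC))
st()
```

```text
t5.20 tcp [0.6473 0.12   0.1315] jawyaw 0.171 toolz.a,.b 0.0046 0.0005 post-frame gap-to-face -0.0414 lat 0.0009 h 0.0145 F a,b,z [ 1.4 -0.3 -3.1] T [ 0.   -0.09  0.  ] w 0.0279
t5.25 tcp [0.6472 0.1176 0.1315] jawyaw 0.169 toolz.a,.b 0.0033 0.0009 post-frame gap-to-face -0.0437 lat 0.0014 h 0.0145 F a,b,z [-0.2 -0.  -3.5] T [ 0.07 -0.01  0.01] w 0.0276
```

View pics/ins.png

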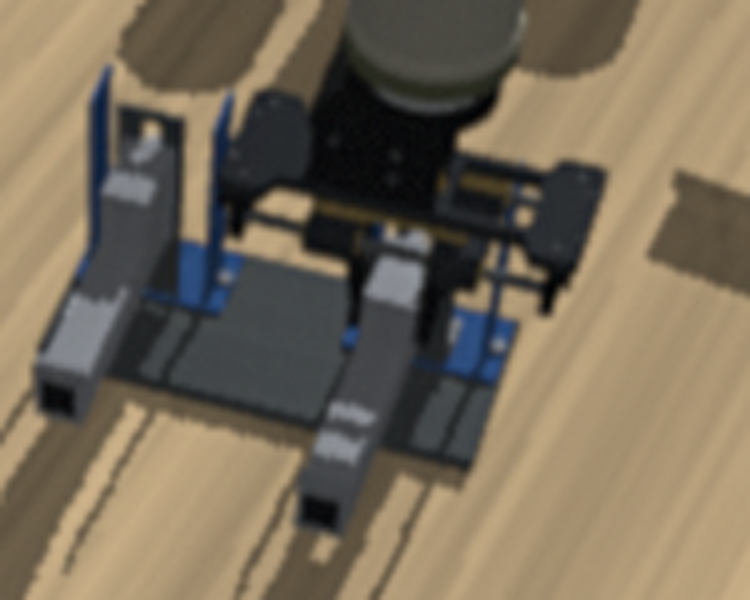

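Request:
apply_moves:
  deltas:
    - {"translation": [-0.001,0.013,0.001],"turn": [0,0,0],"hand": 0.0}
    - {"translation": [-0.0015,0.01,0.0005],"turn": [0,0,0],"hand": 0.0}
    - {"translation": [0,0,0],"turn": [0,0,0],"hand": 0.0}

```text
time: 5.55
ee_pos: [0.6444, 0.1385, 0.1329]
eef_rot: [0.647, 0.763, -0.0, -0.001]
ft_force: [0.3, -0.7, -2.6]
width: 0.0279
```

```bash
python3 -c "
from h import *;st()"
```

```text
t5.55 tcp [0.6444 0.1385 0.1329] jawyaw 0.165 toolz.a,.b 0.0020 0.0017 post-frame gap-to-face -0.0227 lat 0.0006 h 0.0159 F a,b,z [-0.7 -0.2 -2.6] T [ 0.01 -0.03 -0.03] w 0.0279
```

Request:
apply_moves:
  deltas:
    - {"translation": [-0.0005,0.003,0],"turn": [0,0,0.007],"hand": 0.0}
    - {"translation": [-0.0005,0.003,0],"turn": [0,0,0],"hand": 0.0}
    - {"translation": [-0.0005,0.003,0],"turn": [0,0,0],"hand": 0.0}

```text
time: 5.85
ee_pos: [0.6428, 0.1465, 0.133]
eef_rot: [0.644, 0.765, -0.0, -0.001]
ft_force: [0.5, -0.9, -3.6]
width: 0.0278
```

```bash
python3 -c "
from h import *;st()"
```

```text
t5.85 tcp [0.6428 0.1465 0.133 ] jawyaw 0.171 toolz.a,.b 0.0013 0.0016 post-frame gap-to-face -0.0145 lat 0.0008 h 0.0160 F a,b,z [-1.  -0.3 -3.6] T [ 0.01 -0.   -0.02] w 0.0278
```

Request:
apply_moves:
  deltas:
    - {"translation": [-0.0005,0.003,0],"turn": [0,0,0],"hand": 0.0}

```text
time: 5.95
ee_pos: [0.6425, 0.1483, 0.1331]
eef_rot: [0.645, 0.764, -0.001, -0.0]
ft_force: [0.9, -7.3, -1.1]
width: 0.0281
```

```bash
python3 -c "
from h import *;st()"
```

```text
t5.95 tcp [0.6425 0.1483 0.1331] jawyaw 0.170 toolz.a,.b -0.0005 0.0015 post-frame gap-to-face -0.0127 lat 0.0007 h 0.0161 F a,b,z [-7.4  0.3 -1.1] T [0.18 1.79 0.05] w 0.0281
```

Request:
apply_moves:
  deltas:
    - {"translation": [0.0008,0.0016,-0.0003],"turn": [0,0,0],"hand": 0.0}
    - {"translation": [0.0008,0.0016,-0.0003],"turn": [0,0,0],"hand": 0.0}

```text
time: 6.15
ee_pos: [0.6441, 0.149, 0.1327]
eef_rot: [0.646, 0.764, -0.002, 0.0]
ft_force: [-0.1, 0.1, -2.2]
width: 0.028
```

```bash
python3 -c "
from h import *;st()"
```

```text
t6.15 tcp [0.6441 0.149  0.1327] jawyaw 0.167 toolz.a,.b -0.0033 0.0026 post-frame gap-to-face -0.0123 lat -0.0009 h 0.0157 F a,b,z [ 0.1  0.1 -2.2] T [ 0.02 -0.03  0.  ] w 0.0280
```

Request:
apply_moves:
  deltas:
    - {"translation": [0.0008,0.0016,0],"turn": [0,0,0],"hand": 0.0}
    - {"translation": [0.0008,0.0016,0],"turn": [0,0,0],"hand": 0.0}

```text
time: 6.35
ee_pos: [0.6456, 0.1529, 0.1326]
eef_rot: [0.646, 0.764, -0.002, 0.0]
ft_force: [-2.1, -1.4, -2.4]
width: 0.0277
```

```bash
python3 -c "
from h import *;st()"
```

```text
t6.35 tcp [0.6456 0.1529 0.1326] jawyaw 0.167 toolz.a,.b -0.0026 0.0027 post-frame gap-to-face -0.0087 lat -0.0031 h 0.0156 F a,b,z [-1.   2.3 -2.4] T [0.48 0.21 0.09] w 0.0277
```

The claws slipped into the slots (past the 11–14 mm stop, with a slight side-wall force). I'll go on in straight.

Request:
apply_moves:
  deltas:
    - {"translation": [-0.0013,0.002,0],"turn": [0,0,0.004],"hand": 0.0}
    - {"translation": [-0.0005,0.0025,0],"turn": [0,0,0],"hand": 0.0}

```text
time: 6.55
ee_pos: [0.6438, 0.1582, 0.1325]
eef_rot: [0.644, 0.765, -0.002, -0.0]
ft_force: [0.1, -0.1, -2.6]
width: 0.0279
```

```bash
python3 -c "
from h import *;st()"
```

```text
t6.55 tcp [0.6438 0.1582 0.1325] jawyaw 0.172 toolz.a,.b -0.0022 0.0026 post-frame gap-to-face -0.0032 lat -0.0021 h 0.0155 F a,b,z [-0.1 -0.1 -2.6] T [ 0.05 -0.03  0.02] w 0.0279
```

Request:
apply_moves:
  deltas:
    - {"translation": [-0.0004,0.0025,0],"turn": [0,0,0],"hand": 0.0}
    - {"translation": [-0.0004,0.0025,0],"turn": [0,0,0],"hand": 0.0}

```text
time: 6.75
ee_pos: [0.6432, 0.1621, 0.1326]
eef_rot: [0.644, 0.765, -0.002, 0.001]
ft_force: [1.2, -11.0, -0.6]
width: 0.0275
```

```bash
python3 -c "
from h import *;st()"
```

```text
t6.75 tcp [0.6432 0.1621 0.1326] jawyaw 0.172 toolz.a,.b -0.0046 0.0024 post-frame gap-to-face 0.0008 lat -0.0022 h 0.0156 F a,b,z [-11.1   0.7  -0.6] T [0.24 2.32 0.17] w 0.0275
```

End plate is against the strip. Next I'll press down in small steps.

Request:
apply_moves:
  deltas:
    - {"translation": [0,-0.0003,-0.002],"turn": [0,0,0],"hand": 0.0}
    - {"translation": [0,0.0003,-0.002],"turn": [0,0,0],"hand": 0.0}

```text
time: 6.95
ee_pos: [0.6437, 0.1611, 0.1291]
eef_rot: [0.644, 0.765, -0.002, 0.002]
ft_force: [-0.8, -0.9, -1.7]
width: 0.0278
```

```bash
python3 -c "
from h import *;st()"
```

```text
t6.95 tcp [0.6437 0.1611 0.1291] jawyaw 0.171 toolz.a,.b -0.0060 0.0014 post-frame gap-to-face -0.0003 lat -0.0026 h 0.0121 F a,b,z [-0.8  0.9 -1.7] T [0.04 0.13 0.03] w 0.0278
```

Request:
apply_moves:
  deltas:
    - {"translation": [0,0.0003,-0.002],"turn": [0,0,0],"hand": 0.0}
    - {"translation": [0,0.0003,-0.002],"turn": [0,0,0],"hand": 0.0}

```text
time: 7.15
ee_pos: [0.6441, 0.1607, 0.1256]
eef_rot: [0.645, 0.765, -0.003, 0.003]
ft_force: [-2.0, -6.7, 2.6]
width: 0.0279
```

```bash
python3 -c "
from h import *;st()"
```

```text
t7.15 tcp [0.6441 0.1607 0.1256] jawyaw 0.170 toolz.a,.b -0.0072 0.0006 post-frame gap-to-face -0.0007 lat -0.0029 h 0.0086 F a,b,z [-6.2  3.1  2.6] T [0.7  1.47 0.12] w 0.0279
```

Request:
apply_moves:
  deltas:
    - {"translation": [-0.0005,0.0003,-0.002],"turn": [0.004,0.001,0],"hand": 0.0}
    - {"translation": [-0.0002,0.0005,-0.002],"turn": [0.002,0,0],"hand": 0.0}

```text
time: 7.35
ee_pos: [0.6441, 0.1595, 0.122]
eef_rot: [0.645, 0.764, -0.001, 0.001]
ft_force: [-0.9, -2.6, -0.3]
width: 0.0278
```

```bash
python3 -c "
from h import *;st()"
```

```text
t7.35 tcp [0.6441 0.1595 0.122 ] jawyaw 0.168 toolz.a,.b -0.0032 -0.0003 post-frame gap-to-face -0.0019 lat -0.0027 h 0.0050 F a,b,z [-2.5  1.3 -0.3] T [0.33 0.6  0.06] w 0.0278
```

Request:
apply_moves:
  deltas:
    - {"translation": [-0.0002,0.0005,-0.002],"turn": [0.001,0,0],"hand": 0.0}

```text
time: 7.45
ee_pos: [0.6438, 0.16, 0.1197]
eef_rot: [0.645, 0.764, -0.001, 0.001]
ft_force: [1.3, -0.4, -3.8]
width: 0.0282
```

```bash
python3 -c "
from h import *;st()"
```

```text
t7.45 tcp [0.6438 0.16   0.1197] jawyaw 0.168 toolz.a,.b -0.0022 -0.0002 post-frame gap-to-face -0.0014 lat -0.0025 h 0.0027 F a,b,z [-0.6 -1.2 -3.8] T [ 0.01  0.3  -0.05] w 0.0282
```

Request:
apply_moves:
  deltas:
    - {"translation": [-0.0002,0.0008,-0.002],"turn": [0.001,0,0],"hand": 0.0}
    - {"translation": [0,0.0005,-0.0015],"turn": [0,0,0.003],"hand": 0.0}

```text
time: 7.65
ee_pos: [0.644, 0.1612, 0.1168]
eef_rot: [0.644, 0.765, 0.0, 0.001]
ft_force: [-2.6, -7.4, 15.6]
width: 0.0278
```

```bash
python3 -c "
from h import *;st()"
```

```text
t7.65 tcp [0.644  0.1612 0.1168] jawyaw 0.171 toolz.a,.b -0.0013 -0.0015 post-frame gap-to-face -0.0002 lat -0.0029 h -0.0002 F a,b,z [-6.9  3.9 15.6] T [1.16 1.17 0.25] w 0.0278
```

Request:
apply_moves:
  deltas:
    - {"translation": [0,0.0003,-0.002],"turn": [0,0,0],"hand": 0.0}

```text
time: 7.75
ee_pos: [0.6446, 0.161, 0.1165]
eef_rot: [0.644, 0.765, 0.001, 0.001]
ft_force: [-7.3, -5.4, 19.1]
width: 0.0279
```

```bash
python3 -c "
from h import *;st()"
```

```text
t7.75 tcp [0.6446 0.161  0.1165] jawyaw 0.171 toolz.a,.b -0.0014 -0.0026 post-frame gap-to-face -0.0005 lat -0.0034 h -0.0005 F a,b,z [-4.   8.2 19.1] T [2.21 0.72 0.3 ] w 0.0279
```

It's on the hard stop at h about -0.5 mm. I'll relax the push, then release.

Request:
apply_moves:
  deltas:
    - {"translation": [-0.0008,-0.0001,0.0005],"turn": [0,0,0],"hand": 0.0}
    - {"translation": [0,0,0],"turn": [0,0,0],"hand": 0.05}
    - {"translation": [0,0,0],"turn": [0,0,0],"hand": 0.05}
    - {"translation": [0,0,0],"turn": [0,0,0],"hand": 0.05}

```text
time: 8.15
ee_pos: [0.6439, 0.1634, 0.1175]
eef_rot: [0.643, 0.766, 0.002, 0.001]
ft_force: [-0.4, -0.2, 0.2]
width: 0.0439
```

```bash
python3 -c "
from h import *;st()"
```

```text
t8.15 tcp [0.6439 0.1634 0.1175] jawyaw 0.173 toolz.a,.b 0.0010 -0.0040 post-frame gap-to-face 0.0020 lat -0.0032 h 0.0005 F a,b,z [-0.1  0.4  0.2] T [ 0.08  0.14 -0.04] w 0.0439
```

Released. I'll open a bit wider, retreat upward and look.

Request:
apply_moves:
  deltas:
    - {"translation": [0,0,0],"turn": [0,0,0],"hand": 0.06}
    - {"translation": [0,-0.001,0.01],"turn": [0,0,0],"hand": 0.06}
    - {"translation": [0,0,0.02],"turn": [0,0,0],"hand": 0.06}
    - {"translation": [0,0,0.03],"turn": [0,0,0],"hand": 0.06}
    - {"translation": [0,0,0.04],"turn": [0,0,0],"hand": 0.06}

```text
time: 8.65
ee_pos: [0.6405, 0.1628, 0.2161]
eef_rot: [0.643, 0.766, -0.002, -0.002]
ft_force: [1.1, 0.7, 0.2]
width: 0.0598
```

Request:
apply_moves:
  deltas:
    - {"translation": [-0.03,-0.01,0.04],"turn": [0,0,0],"hand": 0.06}
    - {"translation": [-0.045,0,0.02],"turn": [0,0,0],"hand": 0.06}
    - {"translation": [-0.045,0,0.02],"turn": [0,0,0],"hand": 0.06}
    - {"translation": [-0.045,0,0],"turn": [0,0,0],"hand": 0.06}
    - {"translation": [0,0,0],"turn": [0,0,0],"hand": 0.06}

```text
time: 9.15
ee_pos: [0.4739, 0.1506, 0.3051]
eef_rot: [0.644, 0.765, 0.003, 0.0]
ft_force: [1.1, -0.0, -0.2]
width: 0.0599
```

Run:
```python
from h import *;st()
from bench import camera
import cv2
i=camera("scene")[:,:,::-1]
cv2.imwrite("pics/fin.png",cv2.resize(i[80:200,245:395],None,fx=5,fy=5,interpolation=cv2.INTER_CUBIC))
```

```text
t9.15 tcp [0.4739 0.1506 0.3051] jawyaw 0.172 toolz.a,.b 0.0035 -0.0042 post-frame gap-to-face 0.0184 lat 0.1665 h 0.1881 F a,b,z [-0.2 -1.1 -0.2] T [0.01 0.11 0.03] w 0.0599
```

View pics/fin.png

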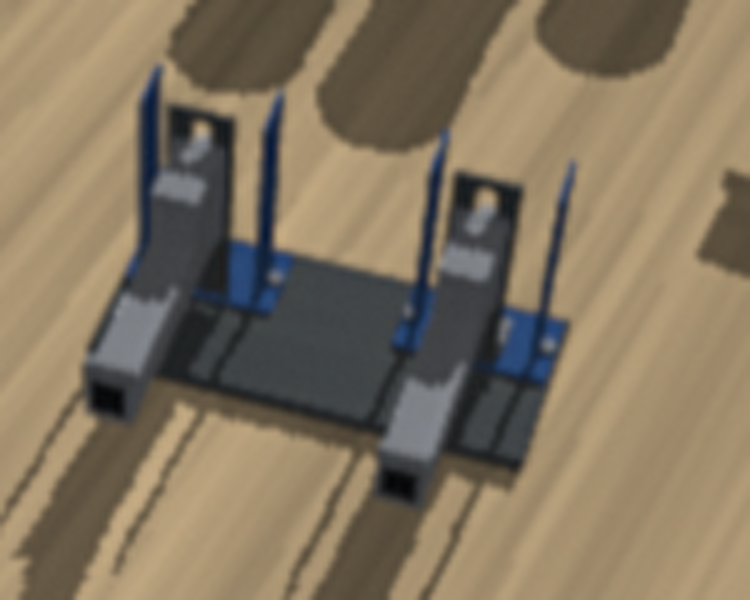

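The new bracket (right, head top at about 468,260) sits just like the fitted one on the left (180,188): same drop from the strip top, level, and clear of the gripper.

```bash
python3 -c "
from bench import order;print(order.close_job())"
```

```text
the job is handed in; nothing more can be done
None
```

The bracket is fitted to the vacant post, locked past the latch and released; I handed the job in after about 9 s of robot time.

- **Insertion:** The first push stopped about 12.7 mm short, so the claws had missed. Sliding about 3 mm sideways under light contact let them drop into the slots. The end plate then met the strip, giving 11 N of contact force.
- **Latch:** I felt the roller at about 9 mm above nominal home, at roughly 6 N of push. It went over and the bracket came down onto a hard stop 0.2–0.5 mm below nominal home, where the force reading peaked at 19 N.
- **Last checks:** After release the force returned to about zero. The last picture shows the bracket level and seated like the fitted one, with the gripper clear.
- **Jars and look-alikes:** I never moved near the jars or the pink look-alikes, but did not re-image them at the end.
- **Small disagreement:** The seated side position by feel was about 3 mm from my camera estimate of the strip. That puts it roughly 5 mm off mid-post, inside the allowed 0–17 mm, but I did not measure it separately.

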